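# Read out the cellar's climate logger

### The arm

A 6-joint arm with a two-finger parallel gripper is mounted at the origin on the work surface. World frame = base frame: x ahead of the robot, y to its left, z up, the work surface at z = 0. Lengths are in m, angles in rad, forces in N, time in s.
With the tool pointing down it reaches from about 0.275 to 0.75 m from the base axis. Payload 10.2 kg.
Tool frame: the origin (TCP) lies midway between the tips of the shut fingers; the grasp point (between the pads) lies 19 mm behind it (env.hold_point_z is the distance from the TCP to the grasp point, in m); x points along the fingers, z is the direction in which the jaws open and shut, and the axes are right-handed (so a half turn about x gives the same grasp; the last joint's range is limited). The gripper opens to 85 mm and grips with 20 to 120 N. Pads are 22 mm wide; open, the fingers measure 114 mm over their backs; the gripper's body (76 mm by 85 mm) begins 54 mm behind the grasp point. The pads swing forward as they close: fully open they stand 13 mm farther back than shut.
Start: joints at [-1.384, 0.313, 1.498, -0, 1.331, -0.223], TCP at [0.209, -0.482, 0.231] pointing down, gripper open.
Joint ranges: [-2.94, 2.94], [-0.97, 2.17], [0.19, 2.56], [-1.23, 4.37], [0.02, 3.11], [-2.88, 2.88]. Speed limits (rad/s): [2.39, 2.39, 3.01, 3.14, 3.14, 3.14].

### API

Orientations are given as a unit quaternion [x, y, z, w].
In Python, from bench import env, kinematics, monitor, eyes, job gives the robot as it stands. The module is installed in compiled form; this text tells all that it offers. Calls block until the motion is done:
- env.reach(position, orientation): joint-space move of the TCP to a pose.
- env.movel(position, velocity=0.15, frame=None, guard=None): straight line of the TCP; frame=None keeps the orientation; velocity is the mean speed in m/s. With guard (N) it stops when the force on the tool has changed by that much, and returns True; else False.
- env.set_joints(angles): joint-space move.
- env.release() and env.close_gripper(effort=None): open the fingers fully, or close them until they stop; effort is the grip in N (None keeps the last).
- env.hold(seconds).
- kinematics.ik(position, orientation): joint angles nearest the present ones, or None.
- monitor.sense(): the state.
- eyes.grab_frame(name): name is "scene" or "top" or "wrist"; returns a dict with "frame" (400x640x3 uint8, red, green, blue), "mtx" (3x3 intrinsics, pixels), "view" (4x4, takes a point from world to camera coordinates). Camera axes: x right, y down, z forward; pixel columns grow to the right and rows downward; lengths in m; the calibration is good to about 2 mm. A picture is of the moment at which its call begins. There is no depth.
A pose or a line that the arm cannot do raises env.MotionError and nothing moves.
- job.hand_in(): hands the job in, once; it reports no verdict.
The state is a dict: "clock": time; "joints": joint angles; "qvel": joint speeds; "joint_efforts": joint torques, N m; "position": TCP position; "ee_rot": TCP orientation; "contact_force": force on the tool from outside, world axes, zero at the start; "ft_torque": the same for the moment, N m; "finger_gap": opening from 0.0 (shut) to 1.0 (fully open).
Only numpy, scipy, OpenCV 4.12 (cv2) and the standard library are available. Lean on these libraries where they do the work, as an engineer would, in place of code of your own. Each camera call takes 0.05 s, during which the arm holds its last target.

### The job

Take the flat climate logger out of the wooden rack, turn it round so that its ribbed face is on the side of the reader's key notch, and pass it nose down through the slot in the top of the reader. Press it down against the reader's spring as far as it will go and finish while still gripping it and holding it down there; do not let go, because the spring would push it up. Leave the wooden tag in the rack and everything else on the bench where it is.

Things in the scene. Friction and masses are not known exactly. Their poses are not given: they have to be found in the camera images.
- logger_mid (a point): Centre of the climate logger: grey plastic slab 12 mm thick (x), 60 wide (y), 130 tall (z up, nose end down), 80 to 150 g, standing in one of the rack's pockets, underside 10 mm above the bench. This point is 65 mm above the underside, half-way through the 12 mm (rib not counted). The top 60 mm is flat on both faces, free to grip. The lowest 12 mm (the nose) taper to 6 by 53 mm.
- logger_rib (a point): Point on the outside of the logger's black rib, 10 mm towards the logger's -x and 37 mm above its underside. The rib, 10 mm wide, stands 4 mm out of the -x face along its middle, from 12 to 70 mm above the underside. At the start it faces away from the robot, roughly opposite to the way it must face in the reader.
- rack: Fixed light wood rack, 60 (its x) by 220 (its y) by 40 mm tall, origin at the centre of its underside. Two pockets, 20 by 64 mm, 30 mm deep (floor 10 mm above the bench), side by side at y = +55 and -55 mm. One holds the logger, the other the wooden tag; which is which varies. The rack may stand left or right, with the reader on the other side.
- tag_mid (a point): Centre of a plain wooden bin tag with round top, 10 mm thick, 50 mm wide, 100 mm tall, standing in the rack's other pocket; to be left alone.
- reader: Fixed grey reader box, 110 (its x) by 130 (its y) by 90 mm tall, origin at the centre of its underside. Its -x side is the front (display, three round buttons); a black bar 6 mm high runs along the back of its top. The logger goes in from above with its rib to the reader's -x, its axes then parallel to the reader's; the other way round it does not fit.
- reader_slot (a point): Centre of the slot's mouth in the reader's top, 90 mm above the bench, above the reader's origin, same axes. The slot goes straight down, 14 mm along x and 62 mm along y: 2 mm clearance in all each way for the logger. A key notch for the rib, 16 mm wide, in the middle of its front (-x) edge reaches out to x = -13 mm.
- reader_press (a joint): Spring plunger inside the slot, in m: 0 when up (its top 34 mm above the bench, 56 mm below the slot's mouth), 0.014 when pressed fully down (top 20 mm above the bench). It resists with 2.2 N at first and 6.2 N fully down, then meets a hard stop, and springs back when released.
- torch: Loose aluminium torch lying on the bench, 115 mm long, 38 mm across the head; origin under it on the bench. Bystander.
- wine_glass: Loose stemmed wine glass, 170 mm tall, 72 mm across; origin at the centre of its foot. Bystander.
- jar: Loose glass jar with steel lid, 74 mm tall, 70 mm across; origin under its centre. Bystander.
- corkscrew: Loose corkscrew with wooden T handle 112 mm long, lying; origin under the handle's middle. Bystander.
- logger: The logger itself: origin at the middle of its underside, same axes as logger_mid.
Not all that is in view belongs to the job. Of the things like the logger, leave any that is blue; of the rest the smaller one is meant. What is meant by the reader is not blue, and is the larger of those in its own colour.

How it is judged:
By the outcome, as a careful person would: the job done as asked, in the order asked, and still so for the second after the job is handed in, while the arm keeps its last pose, push and grip.
It also fails if it takes over 45 s, if anything falls off the work surface, if the arm or the gripper's body presses on something with over 40 N, if the wrist force passes 120 N, or if a joint passes its speed limit or range.

## Working session

There is one attempt and no reset: what is moved stays moved. The work goes in short steps, each a Python script; the robot and the scene stay as the last script left them, time stands still between calls to the robot, and variables do not carry over. Pictures are saved under pics/ and viewed, and the job is handed in when it is done.

```bash
mkdir -p pics
python3 - <<'E'
from bench import env,kinematics,monitor,eyes,job
import cv2,numpy as np,json
for n in ["scene","top","wrist"]:
    f=eyes.grab_frame(n)
    cv2.imwrite(f"pics/{n}0.png",f["frame"][:,:,::-1])
    np.savez(f"pics/{n}0.npz",**f)
    v=np.array(f["view"]);print(n,np.round(f["mtx"],1).tolist(),np.round(-v[:3,:3].T@v[:3,3],3))
print(monitor.sense(),env.hold_point_z)
E
```

```text
scene [[406.8, 0.0, 319.4], [0.0, 406.8, 193.5], [0.0, 0.0, 1.0]] [0.968 0.581 0.709]
top [[467.5, 0.0, 321.5], [0.0, 467.5, 197.7], [0.0, 0.0, 1.0]] [ 0.394 -0.067  1.261]
wrist [[323.1, 0.0, 317.8], [0.0, 323.1, 198.8], [0.0, 0.0, 1.0]] [ 0.286 -0.449  0.374]
{'clock': 0.15, 'joints': array([-1.38438359e+00,  3.13356641e-01,  1.49821928e+00, -1.29925723e-05,
        1.33097938e+00, -2.23418245e-01]), 'qvel': array([ 0.00081892, -0.00289515, -0.00446504,  0.0017304 , -0.00152522,
       -0.00039888]), 'joint_efforts': array([ 1.16927167e-03, -4.12371111e+01, -2.59797192e+01, -1.83298157e-04,
        3.20646541e-03,  2.89688614e-05]), 'position': array([ 0.20913269, -0.48135962,  0.23086483]), 'ee_rot': array([ 0.3880379 ,  0.59152121, -0.38755395,  0.59104245]), 'contact_force': array([-0.42578079, -0.06114805, -0.17017214]), 'ft_torque': array([-0.02055945,  0.04426443, -0.0201302 ]), 'finger_gap': 0.9977979251573139} 0.0187
```

View pics/scene0.png

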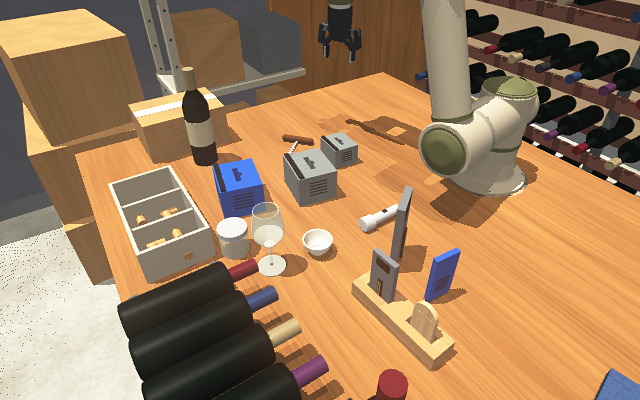

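View pics/top0.png

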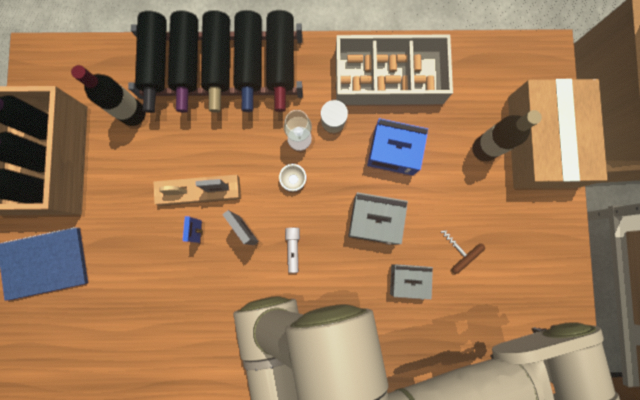

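View pics/wrist0.png

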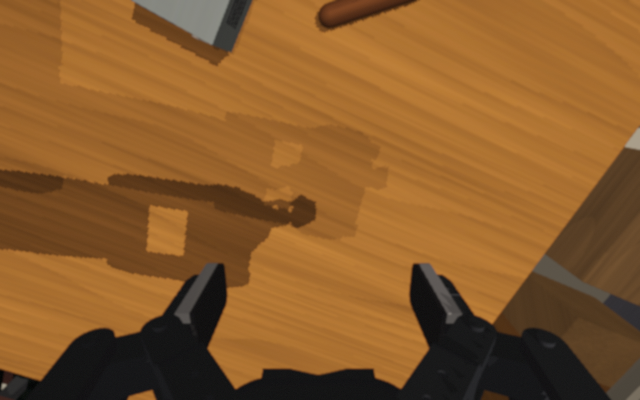

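The top view shows the rack at about (197,190), with the small grey logger in its right pocket (210,185) and the tag in its left pocket (173,188). The larger grey reader is at (378,219), with its black bar on the side away from the robot. A second grey slab (240,228) and a blue one (192,230) are decoys. Next I'll take closer views.

```bash
cat > h.py <<'E'
from bench import env,kinematics,monitor,eyes,job
import cv2,numpy as np
from scipy.spatial.transform import Rotation as R
def down(yaw):
    # tool x down, tool z = (cos yaw, sin yaw,0)
    x=np.array([0,0,-1.]);z=np.array([np.cos(yaw),np.sin(yaw),0]);y=np.cross(z,x)
    return R.from_matrix(np.stack([x,y,z],1)).as_quat()
def grab(name,tag):
    f=eyes.grab_frame(name);cv2.imwrite(f"pics/{tag}.png",f["frame"][:,:,::-1]);np.savez(f"pics/{tag}.npz",**f);return f
def ray(f,uv,z):
    K=np.array(f["mtx"]);V=np.array(f["view"]);Rm=V[:3,:3];c=-Rm.T@V[:3,3]
    uv=np.atleast_2d(uv).astype(float)
    d=(Rm.T@np.linalg.inv(K)@np.c_[uv,np.ones(len(uv))].T).T
    return c+d*((z-c[2])/d[:,2])[:,None]
def proj(f,p):
    K=np.array(f["mtx"]);V=np.array(f["view"]);p=np.atleast_2d(p)
    q=(V[:3,:3]@p.T).T+V[:3,3];q=(K@q.T).T;return q[:,:2]/q[:,2:]
E
python3 - <<'E'
from h import *
f=np.load("pics/top0.npz")
print(ray(f,[[378,219],[412,282],[398,148]],.09))
print(ray(f,[[212,185]],.14), ray(f,[[173,188]],.11),ray(f,[[154,183],[238,177],[240,200],[156,204]],.04))
print(ray(f,[[232,214]],.2))
s=monitor.sense();print(R.from_quat(s["ee_rot"]).as_matrix().round(2))
w=np.load("pics/wrist0.npz");V=w["view"];c=-V[:3,:3].T@V[:3,3]
T=R.from_quat(s["ee_rot"]).as_matrix()
print("cam in tool",T.T@(c-s["position"]), (T.T@V[:3,:3].T).round(3))
for p in ([.36,-.2,.3],[.43,.23,.35]):
  for y in (0,np.pi/2,np.pi,-np.pi/2):
    q=kinematics.ik(p,down(y)); print(p,round(y,2),None if q is None else np.round(q,2))
for n in("top0","scene0"):
    im=cv2.imread(f"pics/{n}.png");
    a=im[110:310,140:500] if n=="top0" else im[120:370,200:480]
    cv2.imwrite(f"pics/{n}c.png",cv2.resize(a,None,fx=2.2,fy=2.2,interpolation=cv2.INTER_CUBIC))
E
```

```text
[[ 0.48306482 -0.2168495   0.09      ]
 [ 0.32620261 -0.29696346  0.09      ]
 [ 0.66461685 -0.2727484   0.09      ]]
[[0.565836   0.18954977 0.14      ]] [[0.56385312 0.29291153 0.11      ]] [[0.58799006 0.36511673 0.04      ]
 [0.601869   0.14416719 0.04      ]
 [0.5405967  0.13824168 0.04      ]
 [0.53224147 0.35804941 0.04      ]]
[[0.4895087  0.12924155 0.2       ]]
[[-0.    0.92  0.4 ]
 [ 0.    0.4  -0.92]
 [-1.    0.   -0.  ]]
cam in tool [-0.14279851  0.08306955  0.0007726 ] [[ 0.001 -0.328  0.945]
 [ 0.001 -0.945 -0.328]
 [ 1.     0.001 -0.   ]]
[0.36, -0.2, 0.3] 0 [-0.79  0.01  1.68 -0.    1.45 -0.79]
[0.36, -0.2, 0.3] 1.57 [-0.79  0.01  1.68 -0.    1.45 -2.36]
[0.36, -0.2, 0.3] 3.14 [-0.79  0.01  1.68 -0.    1.45  2.35]
[0.36, -0.2, 0.3] -1.57 [-0.79  0.01  1.68 -0.    1.45  0.78]
[0.43, 0.23, 0.35] 0 [ 0.25  0.17  1.37 -0.    1.6   0.25]
[0.43, 0.23, 0.35] 1.57 [ 0.25  0.17  1.37 -0.    1.6  -1.32]
[0.43, 0.23, 0.35] 3.14 None
[0.43, 0.23, 0.35] -1.57 [ 0.25  0.17  1.37 -0.    1.6   1.82]
```

View pics/top0c.png

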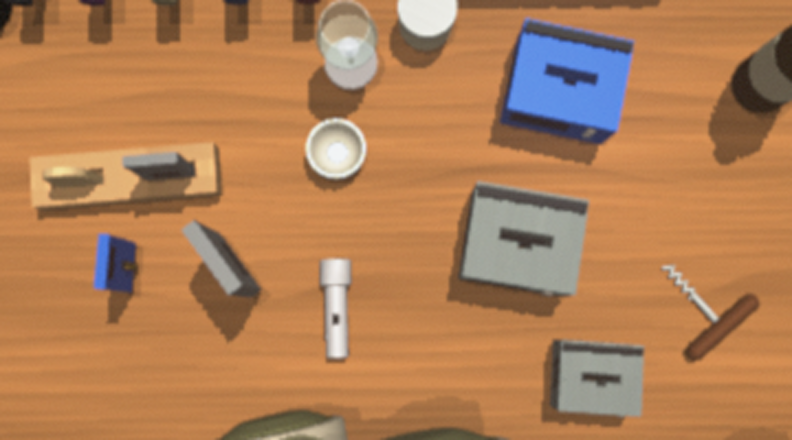

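View pics/scene0c.png

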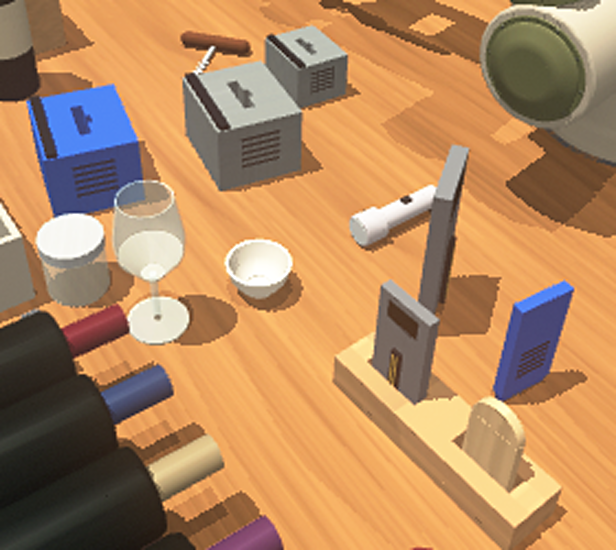

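Run:
```python
from h import *
env.reach([.483,-.217,.28],down(0))
grab("wrist","w_reader")
s=monitor.sense();print(s["clock"],s["position"],s["joints"].round(2))
env.reach([.55,.18,.36],down(0))
grab("wrist","w_rack")
grab("top","t_rack")
s=monitor.sense();print(s["clock"],s["position"],s["joints"].round(2))
```

```text
1.6333 [ 0.48254622 -0.21790988  0.27976423] [-0.65  0.29  1.4  -0.    1.45 -0.64]
3.25 [0.55025946 0.17892783 0.3597754 ] [ 0.11  0.39  1.06 -0.    1.69  0.11]
```

View pics/w_reader.png

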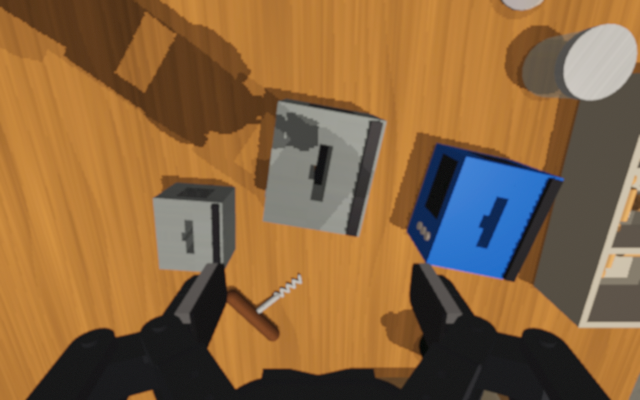

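View pics/w_rack.png

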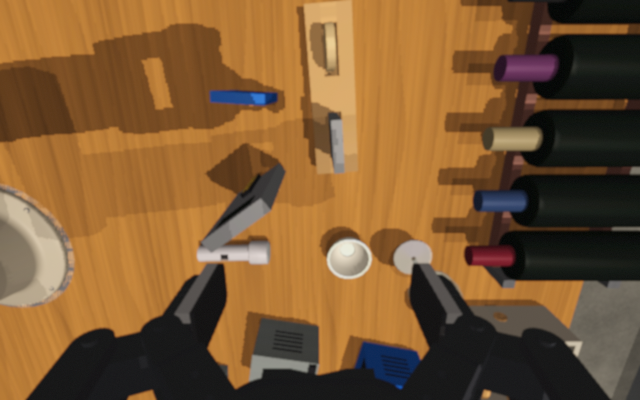

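The wrist views show the reader top at about x 265–385, y 100–237, with its slot near (320,172). Its notch points left, towards the robot. The logger's top edge in the rack is at about (337,142).

Run:
```python
import cv2
a=cv2.imread("pics/w_reader.png")[85:250,250:400]
cv2.imwrite("pics/zr.png",cv2.resize(a,None,fx=3.6,fy=3.6,interpolation=cv2.INTER_CUBIC))
a=cv2.imread("pics/w_rack.png")[90:270,190:380]
cv2.imwrite("pics/zk.png",cv2.resize(a,None,fx=3.3,fy=3.3,interpolation=cv2.INTER_CUBIC))
```

```text
(no output)
```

View pics/zr.png

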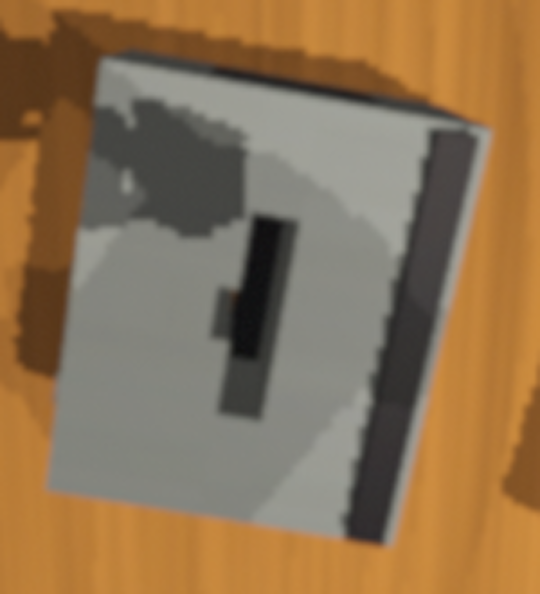

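View pics/zk.png

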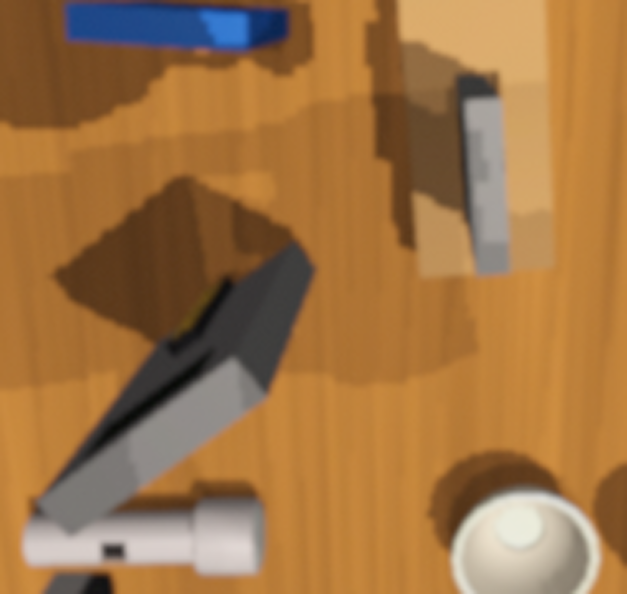

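Run:
```python
from h import *
f=np.load("pics/w_reader.npz")
def z(p,s,off): return (np.array(p,float)+.5)/s-.5+np.array(off)
sl=ray(f,z([[250,215],[297,222],[262,418],[218,412]],3.6,(250,85)),.09);print("slot",sl.round(4),sl.mean(0))
d=(sl[0]+sl[1]-sl[2]-sl[3])/2;print(np.linalg.norm(d),np.degrees(np.arctan2(-d[0],d[1])))
bx=ray(f,z([[103,58],[490,128],[390,546],[48,490]],3.6,(250,85)),.09);print("box",bx.round(4),bx.mean(0))
d=(bx[0]+bx[1]-bx[2]-bx[3])/2;print(np.linalg.norm(d),np.degrees(np.arctan2(-d[0],d[1])))
d=(bx[1]+bx[2]-bx[0]-bx[3])/2;print(np.linalg.norm(d),np.degrees(np.arctan2(d[1],d[0])))
f=np.load("pics/w_rack.npz")
lg=ray(f,z([[464,98],[500,96],[509,272],[477,273]],3.3,(190,90)),.14);print("log",lg.round(4),lg.mean(0))
d=(lg[0]+lg[1]-lg[2]-lg[3])/2;print(np.linalg.norm(d),np.degrees(np.arctan2(-d[0],d[1])))
dc=z([[40,510],[70,535],[265,390],[235,358]],3.3,(190,90))
for h in(.14,.18,.2,.22):
  p=ray(f,dc,h);print(h,p.round(3).tolist(),np.linalg.norm(p[1]-p[2]))
# rack corners
rk=ray(f,[[302,3],[350,0]],.04);print(rk, ray(f,z([[420,277],[553,267]],3.3,(190,90)),.04))
```

```text
slot [[ 0.4827 -0.1904  0.09  ]
 [ 0.4961 -0.1924  0.09  ]
 [ 0.4863 -0.2519  0.09  ]
 [ 0.473  -0.25    0.09  ]] [ 0.48453942 -0.22114608  0.09      ]
0.060341005165320476 -9.290001810770395
box [[ 0.4424 -0.1473  0.09  ]
 [ 0.5496 -0.1662  0.09  ]
 [ 0.5268 -0.2947  0.09  ]
 [ 0.4201 -0.2755  0.09  ]] [ 0.48473566 -0.22091587  0.09      ]
0.13030162046793844 -9.970798787426949
0.10862678758133937 -10.058480079781006
log [[0.5626 0.2287 0.14  ]
 [0.5745 0.2293 0.14  ]
 [0.579  0.1693 0.14  ]
 [0.5678 0.169  0.14  ]] [0.57097917 0.19908668 0.14      ]
0.06003323208183749 4.674283211678152
0.14 [[0.404, 0.077, 0.14], [0.414, 0.066, 0.14], [0.492, 0.125, 0.14], [0.481, 0.138, 0.14]] 0.09734417096314038
0.18 [[0.42, 0.097, 0.18], [0.429, 0.088, 0.18], [0.498, 0.14, 0.18], [0.489, 0.151, 0.18]] 0.08660359115402107
0.2 [[0.428, 0.107, 0.2], [0.437, 0.099, 0.2], [0.501, 0.148, 0.2], [0.493, 0.158, 0.2]] 0.08123330124946132
0.22 [[0.436, 0.118, 0.22], [0.444, 0.109, 0.22], [0.504, 0.155, 0.22], [0.496, 0.165, 0.22]] 0.07586301134490173
[[0.52904199 0.3615807  0.04      ]
 [0.5890351  0.36479454 0.04      ]] [[0.54739379 0.1414924  0.04      ]
 [0.60663295 0.14607433 0.04      ]]
```

Reader centre is about (0.4847, -0.221) with yaw about -10°. The slot and the box outline agree. Logger centre is about (0.5715, 0.199), with the rack turned about 4.75°. Gripping at tool yaw 4.75° and placing at -190° keeps joint 6 within range. I'll pick it up now.

Run:
```python
from h import *
yw=np.radians(4.75)
p=[.5715,.199]
for z in(.2,.095,.3):
    print(z,kinematics.ik([*p,z],down(yw)))
print(kinematics.ik([.4847,-.221,.105],down(np.radians(170))),kinematics.ik([.4847,-.221,.3],down(np.radians(170))))
env.reach([*p,.2],down(yw))
print(env.movel([*p,.095],velocity=.12,guard=8))
s=monitor.sense();print(s["position"],s["contact_force"])
env.close_gripper(60)
s=monitor.sense();print(s["clock"],s["position"],s["contact_force"],s["finger_gap"])
grab("scene","s_grip")
```

```text
0.2 [ 1.41691029e-01  5.13570178e-01  1.28639621e+00 -4.44089210e-16
  1.34162627e+00  5.87878897e-02]
0.095 [ 1.41691029e-01  6.16132330e-01  1.40812451e+00 -4.44089210e-16
  1.11733581e+00  5.87878897e-02]
0.3 [ 1.41691029e-01  4.63770215e-01  1.10586901e+00 -4.44089210e-16
  1.57195343e+00  5.87878897e-02]
[-6.47884810e-01  4.62851068e-01  1.63522972e+00 -4.44089210e-16
  1.04351187e+00  2.66824077e+00] [-0.64788481  0.29119845  1.34887612  0.          1.50151809  2.66824077]
False
[0.57200489 0.19909023 0.09595168] [-0.15767686  0.23404868  0.01670724]
5.625 [0.57164581 0.19900648 0.09515062] [0.86347498 0.23237865 1.2888131 ] 0.13400914916679918
```

View pics/s_grip.png

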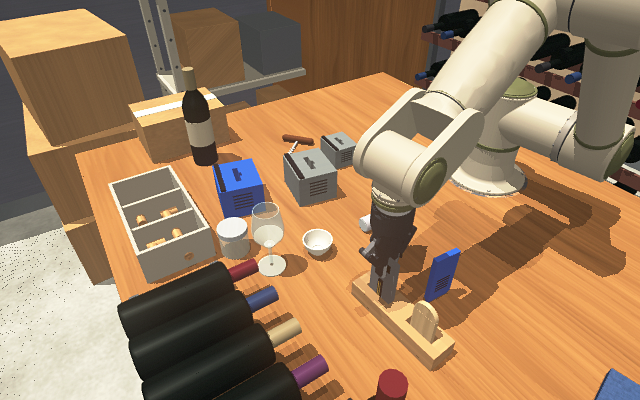

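Run:
```python
from h import *
s=monitor.sense();p=s["position"].copy();p[2]=.33
print(env.movel(p,velocity=.15,guard=15))
s=monitor.sense();print(s["clock"],s["position"],s["contact_force"],s["finger_gap"])
env.reach([.4847+.014,-.221+.082,.30],down(np.radians(170)))
env.hold(.3)
grab("wrist","w_hover");grab("scene","s_hover")
s=monitor.sense();print(s["clock"],s["position"],s["joints"].round(2),s["finger_gap"])
a=cv2.imread("pics/w_hover.png")
cv2.imwrite("pics/zh.png",cv2.resize(a[10:310,220:420],None,fx=2,fy=2,interpolation=cv2.INTER_CUBIC))
```

```text
False
7.3917 [0.5714789  0.19900017 0.32926186] [ 0.57117972 -0.26267576 -0.54337094] 0.13434792050802874
10.1333 [ 0.49872315 -0.13897369  0.2999884 ] [-0.5   0.26  1.39  0.    1.49  2.82] 0.13079501854957817
```

View pics/w_hover.png

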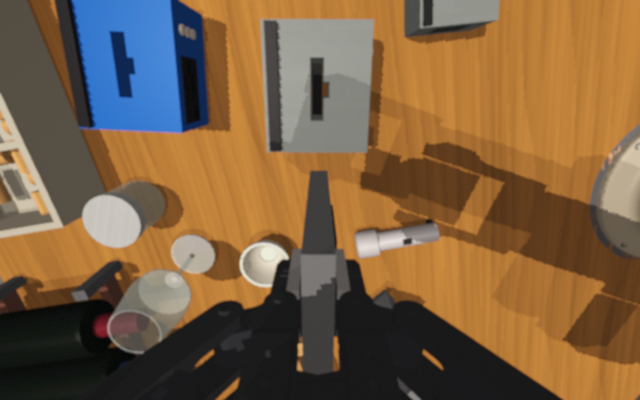

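View pics/s_hover.png

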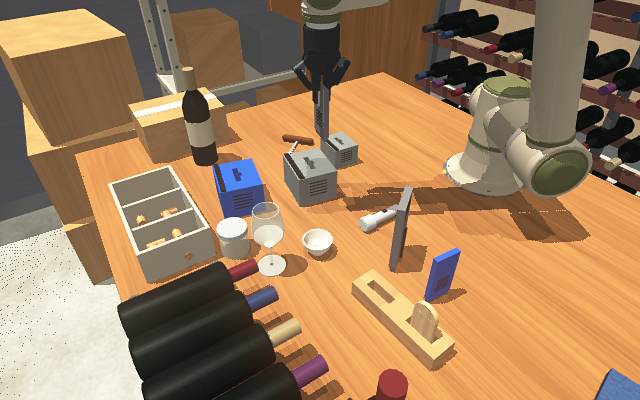

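View pics/zh.png

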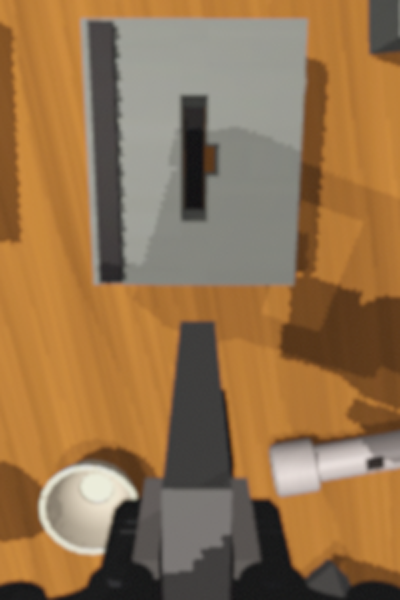

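Run:
```python
from h import *
f=np.load("pics/w_hover.npz")
def z(p): return (np.array(p,float)+.5)/2-.5+np.array((220,10))
pos=np.array([0.49872315,-0.13897369,0.2999884]);T=R.from_quat(down(np.radians(170))).as_matrix()
def tool(p): return ((p-pos)@T*1000).round(1)
sl=ray(f,z([[181,96],[208,96],[206.5,221],[181,221]]),.09);print("slot",sl.round(4).tolist(),sl.mean(0))
d=(sl[0]+sl[1]-sl[2]-sl[3])/2;print(np.linalg.norm(d),np.degrees(np.arctan2(d[0],-d[1])))
bx=ray(f,z([[82,18],[308,18],[295,285],[95,285]]),.09);print("box",bx.mean(0))
d=(bx[0]+bx[1]-bx[2]-bx[3])/2;print(np.linalg.norm(d),np.degrees(np.arctan2(-d[0],d[1])))
d=(bx[0]+bx[3]-bx[1]-bx[2])/2;print(np.linalg.norm(d),np.degrees(np.arctan2(d[1],d[0])))
for h in(.345,):print("top edge",tool(ray(f,z([[163,490],[232,490]]),h)))
print("nose edge",tool(ray(f,z([[181,322],[214,322]]),.227)))
print("slot tool",tool(sl))
```

```text
slot [[0.4855, -0.2519, 0.09], [0.4722, -0.2496, 0.09], [0.4832, -0.1894, 0.09], [0.4966, -0.1917, 0.09]] [ 0.48437774 -0.22065405  0.09      ]
0.06123677517114255 -10.359036174989107
box [ 0.4838818 -0.2207566  0.09     ]
0.13033885222935665 170.0293868469693
0.10975793872254863 -9.93813882457205
top edge [[-45.   31.5  -5. ]
 [-45.   31.5   6.8]]
nose edge [[73.  31.4 -4.3]
 [73.  31.4  7. ]]
slot tool [[210.  113.5  -6.6]
 [210.  113.6   6.9]
 [210.   52.3   6.5]
 [210.   52.3  -7. ]]
```

Run:
```python
from h import *
print(env.movel([.4985,-.1389,.195],velocity=.12,guard=10))
env.hold(.3)
f=grab("wrist","w_low")
s=monitor.sense();print(s["clock"],s["position"],s["ee_rot"],down(np.radians(170)))
a=cv2.imread("pics/w_low.png")
cv2.imwrite("pics/zl.png",cv2.resize(a[0:200,230:410],None,fx=3,fy=3,interpolation=cv2.INTER_CUBIC))
```

```text
False
11.5083 [ 0.49856882 -0.13891617  0.19522456] [ 0.70455351 -0.06167176 -0.70428218 -0.06154311] [ 0.70441603 -0.06162842 -0.70441603 -0.06162842]
```

View pics/zl.png

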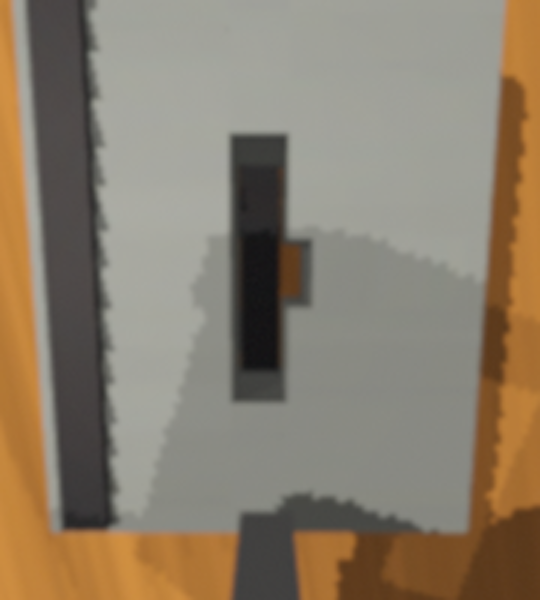

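Run:
```python
from h import *
f=np.load("pics/w_low.npz")
def z(p): return (np.array(p,float)+.5)/3-.5+np.array((230,0))
pos=np.array([0.49856882,-0.13891617,0.19522456]);T=R.from_quat([0.70455351,-0.06167176,-0.70428218,-0.06154311]).as_matrix()
def tool(p): return ((p-pos)@T*1000).round(2)
sl=tool(ray(f,z([[231,134],[288,134],[286,402],[233,402]]),.09));print(sl,sl.mean(0))
bx=tool(ray(f,z([[470,532],[52,532]]),.09));print("box near edge",bx,bx.mean(0))
print("nose",tool(ray(f,z([[241,514],[293,514]]),.195-.073)))
# subpixel column edges via gradients
g=cv2.cvtColor(f["frame"],cv2.COLOR_RGB2GRAY).astype(int)
for r in (46,50,130): print(r,g[r,302:334])
for r in (174,180,188): print(r,g[r,302:334])
```

```text
[[105.24 113.9   -6.96]
 [105.24 113.91   6.29]
 [105.23  52.3    6.32]
 [105.24  52.29  -7.1 ]] [105.2375  83.1     -0.3625]
box near edge [[105.21  18.3   55.29]
 [105.25  18.25 -55.32]] [ 1.0523e+02  1.8275e+01 -1.5000e-02]
nose [[73.23 31.21 -4.54]
 [73.23 31.21  7.37]]
46 [167 166 165 156 127  85  63  61  62  61  61  60  60  61  61  62  62  60
  62  61  61  60  65  97 138 158 162 162 162 162 162 162]
50 [165 165 165 156 126  84  62  59  60  61  61  61  61  61  61  60  60  61
  61  61  61  60  68 101 139 158 163 162 163 162 162 162]
130 [140 140 140 137 124  98  73  64  64  65  65  64  65  66  68  68  70  69
  70  72  71  73  86 111 129 135 136 136 136 136 136 137]
174 [138 138 138 138 137 137 131 111  85  68  64  65  65  64  64  65  64  65
  65  64  64  65  64  65  65  67  70  71  72  72  71  71]
180 [131 128 126 126 127 126 115  94  74  64  65  64  64  65  64  65  65  65
  64  64  65  64  64  64  67  80 101 115 118 118 119 122]
188 [132 132 132 133 129 119  96  74  65  64  64  65  65  64  65  65  65  64
  64  64  63  66  64  65  63  66  84 109 120 119 117 119]
```

Run:
```python
from h import *
pos=np.array([0.49856882,-0.13891617,0.19522456]);q=down(np.radians(170));T=R.from_quat(q).as_matrix()
t=pos+T@np.array([0,.0819,-.0013]);print(t)
env.movel(t,velocity=.1,frame=q)
np.save("t.npy",t)
env.hold(.2)
for zz in(.172,.158):
    t[2]=zz; g=env.movel(t,velocity=.04,guard=5)
    s=monitor.sense();print(g,s["clock"],s["position"],s["contact_force"],s["ft_torque"],s["finger_gap"])
    if g: break
grab("scene","s_ins");grab("wrist","w_ins")
```

```text
[ 0.48562728 -0.21979767  0.19522456]
False 13.4083 [ 0.48571216 -0.21986657  0.17212154] [ 0.73192379 -0.90692164 -0.7643774 ] [-0.02460451 -0.03415093 -0.05685074] 0.1314743017639816
False 13.9083 [ 0.4855887  -0.21977602  0.15785388] [-0.21966412  0.12740759 -0.71630829] [-0.00328282 -0.02853098 -0.03804813] 0.1357764136524622
```

View pics/w_ins.png

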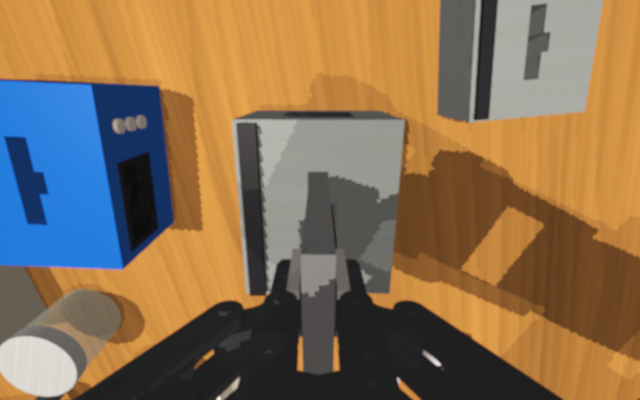

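View pics/s_ins.png

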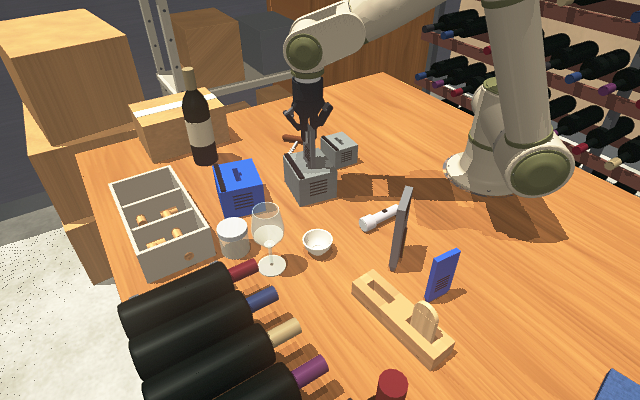

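It's 17 mm into the slot with no contact force. I'll continue down to the spring.

Run:
```python
from h import *
t=np.load("t.npy")
for zz,gd in((.14,6),(.123,6),(.118,12),(.114,12),(.110,14),(.1075,16),(.105,18),(.103,18)):
    t[2]=zz; g=env.movel(t,velocity=.03,guard=gd)
    env.hold(.1)
    s=monitor.sense();print(g,round(s["clock"],2),s["position"].round(4),s["contact_force"].round(2),s["ft_torque"].round(2),round(s["finger_gap"],3))
    if g or s["contact_force"][2]>12: break
```

```text
False 14.86 [ 0.4857 -0.2198  0.1402] [ 0.63 -0.12 -0.85] [-0.    0.   -0.02] 0.137
False 15.68 [ 0.4857 -0.2199  0.1232] [ 0.04 -0.95 -0.77] [-0.03  0.02  0.01] 0.131
False 16.09 [ 0.4857 -0.2199  0.1182] [ 0.09 -0.36  0.73] [-0.07 -0.05 -0.01] 0.129
False 16.48 [ 0.4857 -0.2199  0.1141] [-0.22 -1.78  2.47] [-0.11 -0.07 -0.08] 0.135
False 16.86 [ 0.4857 -0.2199  0.1101] [ 0.58 -1.03  4.  ] [-0.12 -0.16 -0.  ] 0.133
False 17.21 [ 0.4857 -0.2198  0.1076] [ 1.19 -0.13  4.17] [-0.15 -0.21  0.02] 0.133
False 17.56 [ 0.4857 -0.2198  0.1051] [ 0.52 -0.55  4.69] [-0.2  -0.28 -0.02] 0.131
False 17.91 [ 0.486  -0.2201  0.1049] [-3.    1.58 20.93] [ 0.41  0.83 -0.03] 0.132
```

Run:
```python
from h import *
t=np.load("t.npy");t[2]=.1037
env.movel(t,velocity=.03);env.hold(.5)
for i in range(2):
    s=monitor.sense();print(round(s["clock"],2),s["position"].round(4),s["contact_force"].round(2),s["ft_torque"].round(2),round(s["finger_gap"],3));env.hold(.5)
grab("scene","s_fin");f=grab("wrist","w_fin")
a=cv2.imread("pics/s_fin.png");b=cv2.imread("pics/w_fin.png")
cv2.imwrite("pics/fin.png",np.vstack([cv2.resize(a[100:250,220:420],(400,300)),cv2.resize(b[80:380,120:520],(400,300))]))
```

```text
18.66 [ 0.4859 -0.22    0.105 ] [-2.22  1.   15.72] [0.23 0.56 0.02] 0.131
19.16 [ 0.4859 -0.22    0.105 ] [-2.63  1.36 15.53] [ 0.21  0.54 -0.03] 0.131
```

View pics/fin.png

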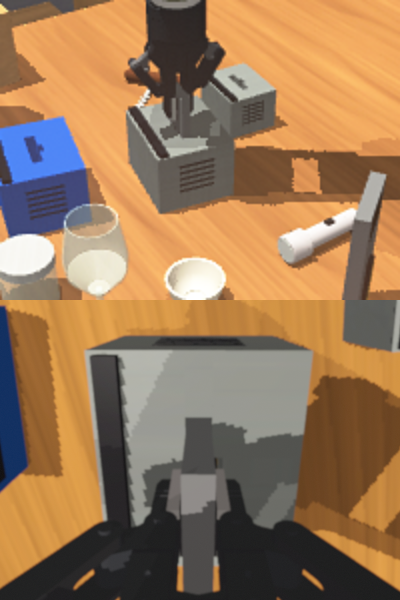

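View pics/s_fin.png

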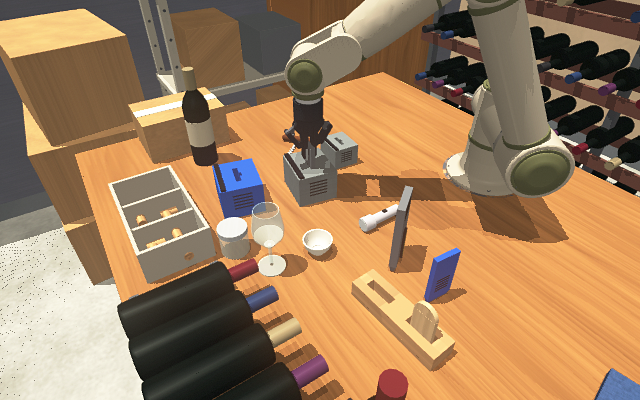

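The final views show the logger upright in the grey reader's slot with its rib in the notch. Its top edge is at wrist row 254, the same as at hover, so it hasn't slipped in the jaws. The tag and the bystanders haven't moved.

Run:
```python
from bench import job
job.hand_in()
```

```text
the job is handed in; nothing more can be done
```

The logger is in the larger grey reader, rib side to the key notch, pressed down to the hard stop and still gripped. I handed the job in at about 19 s on the robot clock.

I took the smaller grey logger out of the rack, turned it round and lined it up with the slot using the wrist camera. I then lowered it nose down with a force guard and pressed it against the spring.

- **Pressed fully down:** the upward force rose from 0.7 to 4.7 N through the spring's travel, then jumped to about 21 N. The tool stopped at 0.105 m, the height expected for the plunger fully down. I eased the push to a steady 15.5 N or so, and the tool stayed at 0.105 m.
- **Grip:** the logger's top edge was at the same image row before and after pressing, so it did not slip in the jaws.
- **Everything else:** in the last scene picture the tag, the decoys and the bystanders within view are where they started. The gripper partly hides the corkscrew there.
- **Disagreement:** before insertion, the sideways offset between logger and slot came out between 1.0 and 1.9 mm depending on the view and the edges used. I used 1.3 mm, and the logger went in with less than 2 N of sideways force down to the stop, then about 2–3 N while pressed there.

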